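# Put the stacking lunch tins together

### The arm

A 6-joint arm with a two-finger parallel gripper is mounted at the origin on a cart in front of the work surface, level with it; the furniture and walls round the work are solid. World frame = base frame: x ahead of the robot, y to its left, z up, the work surface at z = 0. Lengths are in mm, angles in rad, forces in N, time in s.
With the tool pointing down it reaches from about 300 to 775 mm from the base axis. Payload 14.6 kg.
Tool frame: the origin (TCP) lies midway between the tips of the shut fingers; the grasp point (between the pads) lies grasp_offset behind it (grasp_offset is the distance from the TCP to the grasp point, in mm); z points along the fingers, y is the line along which they close (so a half turn about z gives the same grasp; the last joint's range is limited). The gripper opens to 94 mm and grips with 3 to 60 N. Pads are 16 mm wide; open, the fingers measure 119 mm over their backs; the gripper's body (75 mm by 177 mm) begins 78 mm behind the grasp point.
Start: joints at [-1.175, 0.3, 1.521, -0, 1.321, -0.067], TCP at [245.542, -492.136, 205.446] pointing down, gripper open.
Joint ranges: [-3.03, 3.03], [-0.79, 2.21], [0.23, 2.52], [-1.04, 4.18], [0, 3.07], [-2.55, 2.55]. Speed limits (rad/s): [2.22, 2.22, 2.57, 3.14, 3.14, 3.14].

### API

Orientations are given as [roll, pitch, yaw] about the fixed x, y, z axes, in that order (R = Rz(yaw) Ry(pitch) Rx(roll)).
In Python, from cell import * gives the robot as it stands. The module is installed in compiled form; this text tells all that it offers.
- The arm moves only by the shell command python3 -m jog 'ROWS' [FORCE]. ROWS is JSON, a list of rows, each a list of 3 entries, a list of its own where there are three numbers: the finger opening in mm, from 0 to 94, then the shift along the tool's x, y, z in units of 50 mm (1.0 is 50 mm), then the turn about the tool's z in units of 180 degrees (1.0 is 180 degrees). In form: [[fingers, [dx, dy, dz], twist], ...]. A call has 1 to 20 rows; each row shifts and turns the commanded pose from where the row before left it, along the tool's axes as they then stand; what a row does not reach is not made up. A row lasts 1/10 s, in which the tool goes at most 50 mm and 8.59 degrees, less where a joint would pass 70% of its speed; a pose out of reach is approached as far as the arm can. A call with a number of a shift or a turn outside -1 to 1 is refused whole. A call with a gripper value outside its range is refused whole. The fingers move at their own pace and stop on an object; FORCE is the grip in N (left out, the last holds). Time passes only in rows, so rows that do not move let the fingers close. It gives the time, the measured TCP pose, the force, the opening and the grip force at its end, in the units of the state.
- read_state(): the state, without advancing time (a new reading comes with each control period).
- camera(name): name is "scene" or "top"; returns the picture (480x640x3 uint8, red, green, blue); there is no depth.
- calibration(name): a dict with "mtx" (3x3 intrinsics, pixels), "cam_to_world" (4x4, takes a point from camera to world coordinates). Camera axes: x right, y down, z forward; pixel columns grow to the right and rows downward; lengths in mm; the calibration is good to about 2 mm. A picture is of the moment at which its call begins. calibration takes no time and is no camera call.
- sign_off(): hands the job in; it is judged then, once.
Trained networks look in the newest picture that a camera, given by its name, has taken for a name from the list of things; names that differ only in an ending like _2 or _b are one class to them, and where a whole thing is asked for, a point or a joint stands for the part that bears it (a point fixed in the world has none). Each returns a list of dicts, best first, with "conf" (0 to 1); they miss things now and then, are a little off and sometimes report something else, mostly with a low value. They report only what shows in the picture. A call takes as long as a camera call.
- regions_of(camera, query): "pixels" (480x640 bool, what is visible of it) and "rect" ([centre column, centre row, width, height] in pixels, round what is visible of it).
The state is a dict: "clock": time; "joints": joint angles; "qd": joint speeds; "effort": joint torques, N m; "eef_pos": TCP position; "eef_rot": TCP orientation; "wrist_force": force on the tool from outside, world axes, zero at the start; "moment": the same for the moment, N m; "finger_gap": finger opening in mm; "finger_force": force on a finger pad.
Only numpy, scipy, OpenCV 4.12 (cv2) and the standard library are available. Lean on these libraries where they do the work, as an engineer would, in place of code of your own. Each camera call takes 0.05 s, during which the arm holds its last target. There are 200 camera calls.

### The job

Put the steel lunch stack together on the round wooden stand, one piece at a time from the bottom up: first the deep plain tin, then the divided tin, then the shallow strainer tin, and last the steel lid with the black knob. Seat each piece fully and upright in the one below, and leave the other things on the worktop where they are.

Things in the scene. Friction and masses are not known exactly. Their poses are not given: they have to be found in the camera images.
- stand: Round wooden stand, 84 mm in diameter and 14 mm high, fixed to the worktop for the episode. In its top is a central round recess 54 mm wide and 10 mm deep for the foot of a tin; a seated tin's origin lies 6 mm above the stand's. Origin: centre of its underside, z up.
- deep_tin: Open round steel tin, 60 mm outside, walls 3 mm (mouth 54 mm). Tapered foot below, 8 mm high, 40 mm wide at the bottom, 50 at the top: drops into the mouth below until the shoulder rests on the rim. Origin: centre of the underside, z up; starts upright. 62 mm high in all, the tallest, plain inside.
- divided_tin: Open round steel tin, 60 mm outside, walls 3 mm (mouth 54 mm). Tapered foot below, 8 mm high, 40 mm wide at the bottom, 50 at the top: drops into the mouth below until the shoulder rests on the rim. Origin: centre of the underside, z up; starts upright. 50 mm high in all; a cross of thin walls, ending 12 mm below the rim, divides it in four. Seated, its origin lies 54 mm above the deep tin's.
- strainer_tin: Open round steel tin, 60 mm outside, walls 3 mm (mouth 54 mm). Tapered foot below, 8 mm high, 40 mm wide at the bottom, 50 at the top: drops into the mouth below until the shoulder rests on the rim. Origin: centre of the underside, z up; starts upright. 40 mm high in all, the lowest; small dark holes in its floor. Seated, its origin lies 42 mm above the divided tin's.
- steel_lid: Round steel lid, 61 mm wide, with the same tapered foot (8 mm high, 40 to 50 mm wide) under a plate whose top is 13 mm above the underside; black knob in the middle from 13 to 33 mm, 16 mm wide at its root, 20 at 28 mm. Seated, its origin lies 32 mm above the strainer tin's. Origin: centre of the underside, z up; starts on its foot, knob up.
- yoghurt_pot: Bystander: closed yoghurt pot, 72 mm wide, 71 mm high; an origin at the centre of its underside, z up.
- plum_lid: Bystander: plum-coloured plastic lid, 68 mm wide, 19 mm high, which does not belong to the lunch stack; an origin at the centre of its underside, z up.
- tea_box: Bystander: cardboard tea box, 65 by 142 mm (long side along its y), 73 mm high; an origin at the centre of its underside, z up.
- spice_jar: Bystander: small square glass spice jar with a yellow cap, 42 mm wide, 96 mm high; an origin at the centre of its underside, z up.

How it is judged (in metres and radians):
On the way, in this order (a step that is already met when the one before it is completed fails the run):
1. the deep plain tin is seated on the wooden stand and let go (horizontal distance between deep_tin and stand below 0.006 m and z of deep_tin in the frame of stand between 0.003 and 0.01 m and angle between deep_tin's own z axis and vertical below 0.07 rad and contact force between the fingers and deep_tin below 0.1 N), for 0.2 s.
2. the divided tin is seated on the deep tin and let go (horizontal distance between divided_tin and deep_tin below 0.006 m and z of divided_tin in the frame of deep_tin between 0.051 and 0.058 m and angle between divided_tin's own z axis and vertical below 0.07 rad and contact force between the fingers and divided_tin below 0.1 N), for 0.2 s.
3. the strainer tin is seated on the divided tin and let go (horizontal distance between strainer_tin and divided_tin below 0.006 m and z of strainer_tin in the frame of divided_tin between 0.039 and 0.046 m and angle between strainer_tin's own z axis and vertical below 0.07 rad and contact force between the fingers and strainer_tin below 0.1 N), for 0.2 s.
4. the steel lid is seated on the strainer tin and let go (horizontal distance between steel_lid and strainer_tin below 0.006 m and z of steel_lid in the frame of strainer_tin between 0.029 and 0.036 m and angle between steel_lid's own z axis and vertical below 0.07 rad and contact force between the fingers and steel_lid below 0.1 N), for 0.2 s.
At the end, for the whole second after the job is handed in: On the stand stand, from the bottom up, the deep tin, the divided tin, the strainer tin and the steel lid: each centred within 6 mm on the piece below, its height over that piece within 3 mm below to 4 mm above fully seated, upright within 4 degrees, and at rest (horizontal distance between deep_tin and stand below 0.006 m and z of deep_tin in the frame of stand between 0.003 and 0.01 m and angle between each of deep_tin, divided_tin, strainer_tin, steel_lid's own z axis and vertical below 0.07 rad and horizontal distance between divided_tin and deep_tin below 0.006 m and z of divided_tin in the frame of deep_tin between 0.051 and 0.058 m and horizontal distance between strainer_tin and divided_tin below 0.006 m and z of strainer_tin in the frame of divided_tin between 0.039 and 0.046 m and horizontal distance between steel_lid and strainer_tin below 0.006 m and z of steel_lid in the frame of strainer_tin between 0.029 and 0.036 m and linear speed of each of deep_tin, divided_tin, strainer_tin, steel_lid below 0.02 m/s); the robot touches nothing.
It fails at once if the yoghurt pot is shifted by more than 30 mm or tipped over (distance of yoghurt_pot from where it was at the start of the episode above 0.03 m or angle between yoghurt_pot's own z axis and vertical above 0.5 rad).
It fails at once if the plum plastic lid is shifted by more than 30 mm or tipped over (distance of plum_lid from where it was at the start of the episode above 0.03 m or angle between plum_lid's own z axis and vertical above 0.5 rad).
It fails at once if the tea box is shifted by more than 30 mm or tipped over (distance of tea_box from where it was at the start of the episode above 0.03 m or angle between tea_box's own z axis and vertical above 0.5 rad).
It fails at once if the spice jar is shifted by more than 30 mm or tipped over (distance of spice_jar from where it was at the start of the episode above 0.03 m or angle between spice_jar's own z axis and vertical above 0.5 rad).
It also fails if it takes over 109 s, if anything falls off the work surface, if the arm or the gripper's body presses on something with over 40 N, if the wrist force passes 120 N, or if a joint passes its speed limit or range.

## Working session

There is one attempt and no reset: what is moved stays moved. The work goes in short steps, Python scripts to look and compute and a shell command to move; the robot and the scene stay as the last step left them, time stands still between calls to the robot, and variables do not carry over. Pictures are saved under pics/ and viewed, at most 14 in all, crops included, and the job is handed in when it is done.

```bash
mkdir -p pics; cat > h.py <<'E'
from cell import *
import numpy as np, cv2
NAMES=["stand","deep_tin","divided_tin","strainer_tin","steel_lid","yoghurt_pot","plum_lid","tea_box","spice_jar"]
def ray(cam,u,v,z):
    c=calibration(cam);K=np.array(c["mtx"]);T=np.array(c["cam_to_world"])
    d=T[:3,:3]@np.linalg.solve(K,[u,v,1.]);o=T[:3,3]
    return o+d*(z-o[2])/d[2]
def proj(cam,P):
    c=calibration(cam);K=np.array(c["mtx"]);T=np.linalg.inv(np.array(c["cam_to_world"]))
    p=K@(T[:3,:3]@np.array(P,float)+T[:3,3]);return p[:2]/p[2]
def save(cam,fn):
    im=camera(cam);cv2.imwrite("pics/"+fn,cv2.cvtColor(im,cv2.COLOR_RGB2BGR));return im
E
python3 - <<'E'
from h import *
s=read_state();print({k:np.round(v,3).tolist() for k,v in s.items()})
import cell;print(getattr(cell,'grasp_offset',None))
for c in("top","scene"):
    save(c,c+"0.png");print(c,np.round(calibration(c)["cam_to_world"],3).tolist(),np.round(calibration(c)["mtx"],1).tolist())
    for n in NAMES:
        for r in regions_of(c,n)[:2]: print(c,n,round(r["conf"],2),np.round(r["rect"],1),r["pixels"].sum())
E
```

```text
{'clock': 0.0, 'joints': [-1.175, 0.3, 1.522, 0.0, 1.321, -0.067], 'qd': [0.001, 0.001, -0.001, 0.0, -0.002, 0.001], 'effort': [-0.0, -53.18, -35.274, 0.071, 0.024, -0.0], 'eef_pos': [245.446, -491.899, 204.891], 'eef_rot': [-3.14, -0.0, 0.463], 'wrist_force': [0.34, -0.237, -0.067], 'moment': [-0.027, 0.022, 0.031], 'finger_force': 0.0, 'finger_gap': 94.506}
18.8
top [[0.006, -0.997, 0.081, 444.534], [-1.0, -0.005, 0.018, -3.747], [-0.018, -0.081, -0.997, 1228.769], [0.0, 0.0, 0.0, 1.0]] [[504.2, 0.0, 308.5], [0.0, 504.2, 240.9], [0.0, 0.0, 1.0]]
top stand 0.64 [155.4 279.   31.   35.7] 927
top divided_tin 0.93 [269.1 286.4  29.5  29.8] 588
top strainer_tin 0.78 [324.8 250.8  22.7  23.9] 444
top steel_lid 0.66 [211.9 244.4  23.1  24.7] 466
top yoghurt_pot 0.86 [375.3 262.8  35.8  26. ] 784
top plum_lid 0.67 [260.4 206.4  28.4  27.9] 636
top plum_lid 0.35 [324.2 250.1  24.8  28.5] 468
top tea_box 0.7 [482.9 263.6  68.5  34.9] 1990
top spice_jar 0.89 [301.6 194.7  24.7  21.2] 388
scene [[-0.633, -0.304, 0.712, -440.308], [-0.774, 0.269, -0.574, 809.546], [-0.017, -0.914, -0.405, 608.32], [0.0, 0.0, 0.0, 1.0]] [[570.0, 0.0, 317.3], [0.0, 570.0, 241.6], [0.0, 0.0, 1.0]]
scene stand 0.82 [200.4 325.2  48.2  26.2] 983
scene divided_tin 0.7 [317.1 277.7  27.9  35.4] 723
scene strainer_tin 0.9 [335.  249.6  25.   22.1] 494
scene steel_lid 0.88 [235.2 290.4  26.6  24.1] 349
scene yoghurt_pot 0.68 [376.4 238.8  22.7  34.1] 719
scene plum_lid 0.76 [256.2 260.4  27.6  17.9] 340
scene plum_lid 0.16 [200.9 326.   47.3  26.2] 1021
scene spice_jar 0.66 [281.8 230.6  17.7  47.1] 680
```

```bash
python3 - <<'E'
import cv2
a=cv2.imread("pics/top0.png")[150:350,130:530];cv2.imwrite("pics/top0c.png",cv2.resize(a,(800,400),interpolation=cv2.INTER_CUBIC))
a=cv2.imread("pics/scene0.png")[150:390,150:470];cv2.imwrite("pics/scene0c.png",cv2.resize(a,(800,600),interpolation=cv2.INTER_CUBIC))
E
```

```text
(no output)
```

View pics/top0c.png

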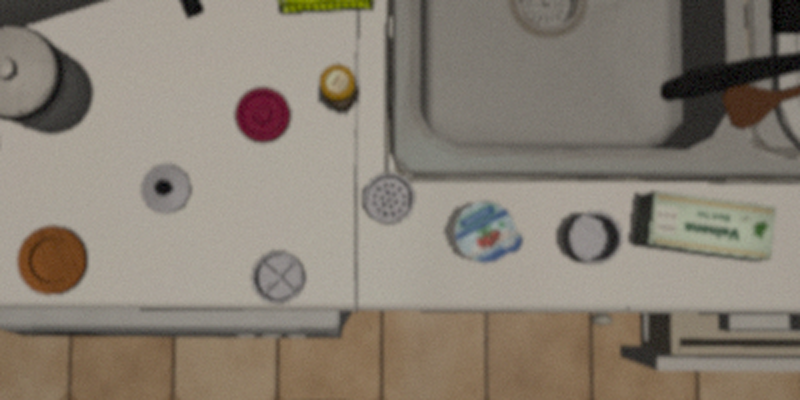

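View pics/scene0c.png

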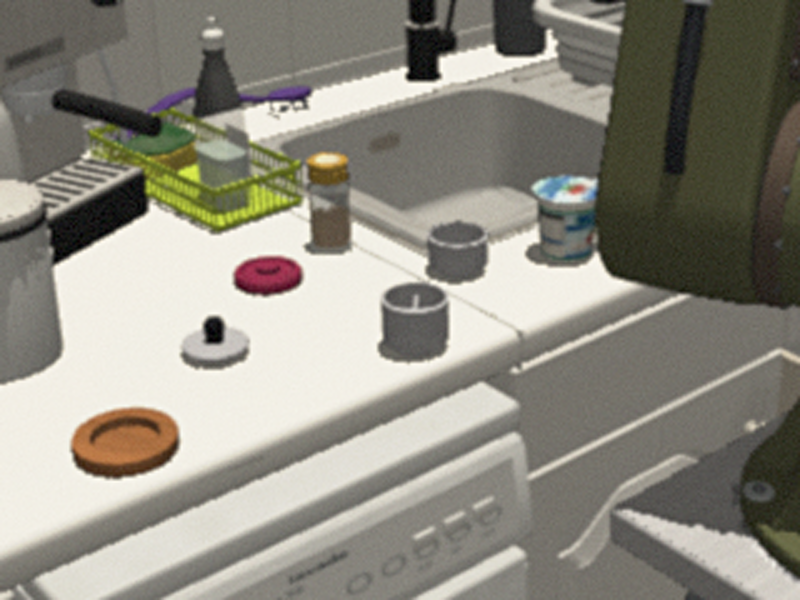

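The top view shows, in full-image pixels, the stand (156,280), steel lid (212,244), divided tin (270,287), strainer tin (324,250), yoghurt pot (375,264) and tea box (483,264). The deep tin is at about (424,268), squeezed between the pot and the box. The network missed it, so I'll retry and fit silhouettes in both cameras.

```bash
cat >> h.py <<'E'
from scipy.optimize import minimize
# silhouettes: list of (radius,z)
SH={"stand":[(42,0),(42,14)],"deep_tin":[(20,0),(30,8),(30,62)],"divided_tin":[(20,0),(30,8),(30,50)],
"strainer_tin":[(20,0),(30,8),(30,40)],"steel_lid":[(20,0),(30.5,8),(30.5,13),(10,28),(8,33)],
"yoghurt_pot":[(30,0),(36,71)],"plum_lid":[(34,0),(34,19)],"spice_jar":[(21,0),(21,96)]}
def sil(cam,shape,x,y,z0=0,S=8):
    a=np.linspace(0,2*np.pi,48,endpoint=False);m=None
    rings=[np.array([proj(cam,[x+r*np.cos(t),y+r*np.sin(t),z0+z]) for t in a]) for r,z in shape]
    return rings
def fit(cam,mask,shape,p0,z0=0):
    S=6;ys,xs=np.where(mask);x0,x1,y0,y1=xs.min()-15,xs.max()+16,ys.min()-15,ys.max()+16
    M=cv2.resize(mask[y0:y1,x0:x1].astype(np.float32),None,fx=S,fy=S,interpolation=cv2.INTER_LINEAR)
    def cost(p):
        R=sil(cam,shape,p[0],p[1],z0);I=np.zeros(M.shape,np.uint8)
        for q0,q1 in zip(R,R[1:]):
            q=np.vstack([q0,q1]);q=(q-[x0,y0]+.5)*S
            cv2.fillConvexPoly(I,cv2.convexHull(np.round(q).astype(np.int32)),1)
        return np.abs(I-M).sum()/M.sum()
    r=minimize(cost,p0,method="Nelder-Mead",options=dict(initial_simplex=[p0,[p0[0]+8,p0[1]],[p0[0],p0[1]+8]],xatol=.1,fatol=1e-4))
    return r.x,r.fun
def locate(cam,n,z0=0,minconf=.3):
    rs=[r for r in regions_of(cam,n) if r["conf"]>minconf]
    out=[]
    for r in rs[:1]:
        p0=ray(cam,r["rect"][0],r["rect"][1],z0+SH[n][-1][1]/2)[:2]
        x,f=fit(cam,r["pixels"],SH[n],p0,z0);out.append((x.round(1).tolist(),round(f,3),round(r["conf"],2)))
    return out
E
python3 - <<'E'
from h import *
print(proj("top",[245,-492,205]),proj("scene",[245,-492,205]))
for c in("top","scene"):
    camera(c)
    for n in SH: print(c,n,locate(c,n))
for z in(62,):
  for u in (408.,424.,440): print(ray("top",u,268,z))
E
python3 - <<'E'
import cv2
a=cv2.imread("pics/top0.png")[220:310,340:540];cv2.imwrite("pics/deep.png",cv2.resize(a,(800,360),interpolation=cv2.INTER_NEAREST))
E
```

```text
[564.48904159 384.75088574] [553.62553561 164.45862842]Traceback (most recent call last):
  File "<stdin>", line 5, in <module>
  File "h.py", line 38, in locate
    x,f=fit(cam,r["pixels"],SH[n],p0,z0);out.append((x.round(1).tolist(),round(f,3),round(r["conf"],2)))
        ~~~^^^^^^^^^^^^^^^^^^^^^^^^^^^^^
  File "h.py", line 31, in fit
    r=minimize(cost,p0,method="Nelder-Mead",options=dict(initial_simplex=[p0,[p0[0]+8,p0[1]],[p0[0],p0[1]+8]],xatol=.1,fatol=1e-4))
    res = _minimize_neldermead(fun, x0, args, callback, bounds=bounds,
                               **options)
    fsim[j] = func(sim[j])
              ~~~~^^^^^^^^
    fx = function(np.copy(x), *(wrapper_args + args))
  File "h.py", line 26, in cost
    R=sil(cam,shape,p[0],p[1],z0);I=np.zeros(M.shape,np.uint8)
  File "h.py", line 20, in sil
    rings=[np.array([proj(cam,[x+r*np.cos(t),y+r*np.sin(t),z0+z]) for t in a]) for r,z in shape]
                     ~~~~^^^^^^^^^^^^^^^^^^^^^^^^^^^^^^^^^^^^^^^^
  File "h.py", line 9, in proj
    c=calibration(cam);K=np.array(c["mtx"]);T=np.linalg.inv(np.array(c["cam_to_world"]))
ValueError: time passes only in moves, steps and waits
```

View pics/deep.png

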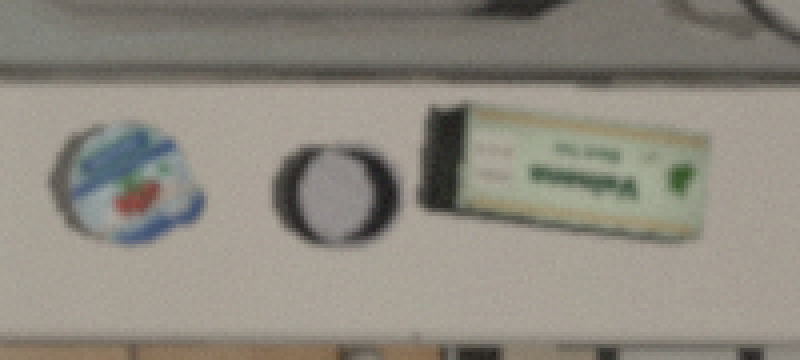

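View pics/top0.png

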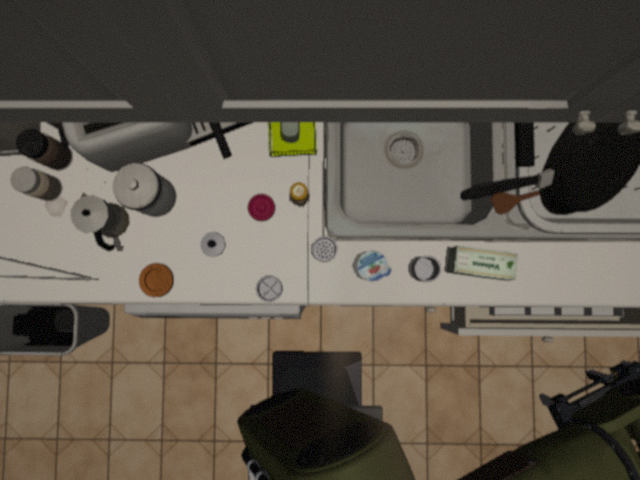

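```bash
python3 - <<'E'
s=open("h.py").read()
s=s.replace("import numpy as np, cv2\n","import numpy as np, cv2\nCAL={c:calibration(c) for c in('top','scene')}\n").replace("c=calibration(cam)","c=CAL[cam]")
open("h.py","w").write(s)
E
python3 - <<'E'
from h import *
for c in("top","scene"):
    im=camera(c)
    for n in SH: print(c,n,locate(c,n,minconf=.1 if n=="deep_tin" else .3))
    if c=="top":
        sub=cv2.GaussianBlur(im,(3,3),0)[250:290,402:444].astype(int)
        bg=np.median(sub[-6:].reshape(-1,3),axis=0);d=np.abs((sub-bg)).max(2)
        print(bg);m=np.zeros(im.shape[:2],bool);k=(d>25).astype(np.uint8)
        cs,_=cv2.findContours(k,cv2.RETR_EXTERNAL,cv2.CHAIN_APPROX_NONE);cc=max(cs,key=cv2.contourArea)
        t=np.zeros_like(k);cv2.fillPoly(t,[cc],1);m[250:290,402:444]=t
        print(cv2.boundingRect(cc),t.sum())
        print("deep",fit("top",m,SH["deep_tin"],ray("top",424,268,31)[:2]))
E
```

```text
top stand [([448.6, 388.2], np.float64(0.081), 0.82)]
top deep_tin [([478.1, -257.2], np.float64(0.07), 0.85)]
top divided_tin [([430.0, 112.1], np.float64(0.057), 0.88)]
top strainer_tin [([524.4, -19.8], np.float64(0.07), 0.61)]
top steel_lid [([536.4, 252.5], np.float64(0.07), 0.85)]
top yoghurt_pot [([483.7, -128.9], np.float64(0.082), 0.77)]
top plum_lid [([627.3, 135.9], np.float64(0.066), 0.92)]
top spice_jar [([651.4, 41.0], np.float64(0.113), 0.6)]
[170. 163. 152.]
(6, 6, 33, 26) 734
deep (array([ 477.01696304, -254.21129233]), np.float64(0.12890376150608063))
scene stand []
scene deep_tin []
scene divided_tin []
scene strainer_tin [([527.7, -18.6], np.float64(0.064), 0.72)]
scene steel_lid [([540.2, 251.0], np.float64(0.092), 0.91)]
scene yoghurt_pot [([491.7, -132.6], np.float64(0.133), 0.62)]
scene plum_lid [([630.9, 136.6], np.float64(0.32), 0.63)]
scene spice_jar [([657.8, 40.9], np.float64(0.076), 0.81)]
```

```bash
python3 - <<'E'
from h import *
for c in("top","scene"):
  for i in range(3):
    camera(c)
    for n in ("stand","divided_tin","strainer_tin","steel_lid")+(("deep_tin",) if c=="top" else ()): print(c,n,locate(c,n))
print(read_state()["clock"])
E
```

```text
top stand [([448.1, 388.6], np.float64(0.063), 0.75)]
top divided_tin [([429.6, 111.7], np.float64(0.102), 0.96)]
top strainer_tin [([523.0, -19.5], np.float64(0.087), 0.75)]
top steel_lid [([536.8, 253.4], np.float64(0.084), 0.9)]
top deep_tin [([478.9, -257.9], np.float64(0.051), 0.87)]
top stand [([447.8, 389.1], np.float64(0.085), 0.92)]
top divided_tin [([429.4, 111.6], np.float64(0.068), 0.66)]
top strainer_tin [([524.0, -19.3], np.float64(0.066), 0.58)]
top steel_lid [([535.3, 252.1], np.float64(0.082), 0.76)]
top deep_tin [([478.7, -257.2], np.float64(0.061), 0.8)]
top stand [([448.2, 389.0], np.float64(0.05), 0.94)]
top divided_tin [([429.1, 112.1], np.float64(0.063), 0.83)]
top strainer_tin [([524.5, -19.5], np.float64(0.057), 0.92)]
top steel_lid []
top deep_tin [([479.5, -257.0], np.float64(0.08), 0.82)]
scene stand [([452.5, 389.3], np.float64(0.079), 0.86)]
scene divided_tin [([433.2, 111.2], np.float64(0.064), 0.72)]
scene strainer_tin [([529.9, -19.1], np.float64(0.063), 0.91)]
scene steel_lid [([538.5, 253.4], np.float64(0.132), 0.72)]
scene stand [([453.9, 390.7], np.float64(0.082), 0.66)]
scene divided_tin [([434.2, 111.1], np.float64(0.092), 0.59)]
scene strainer_tin [([528.8, -19.7], np.float64(0.071), 0.58)]
scene steel_lid [([541.3, 252.9], np.float64(0.09), 0.58)]
scene stand [([638.1, 130.6], np.float64(0.476), 0.59)]
scene divided_tin [([433.7, 110.9], np.float64(0.046), 0.69)]
scene strainer_tin [([528.0, -19.0], np.float64(0.059), 0.71)]
scene steel_lid [([539.1, 252.9], np.float64(0.181), 0.93)]
3.65
```

The two cameras agree to within about 4 mm, mostly a constant x bias, so I use the midpoints. The plan is to keep yaw at π/2 throughout, so tool x = world y, tool y = world x and tool z is down. First move: turn the gripper.

```bash
python3 -m jog '[[94,[0,0,0],-0.044],[94,[0,0,0],-0.044],[94,[0,0,0],-0.044],[94,[0,0,0],-0.044],[94,[0,0,0],-0.044],[94,[0,0,0],-0.044],[94,[0,0,0],-0.044],[94,[0,0,0],-0.045],[94,[0,0,0],0]]' 25
cat > d.py <<'E'
import sys
from h import *
t=list(map(float,sys.argv[1:4]));s=read_state();R=cv2.Rodrigues(np.array([0,0,s["eef_rot"][2]]))[0]@np.diag([1,-1,-1])
print("rot",np.round(s["eef_rot"],4),"pos",np.round(s["eef_pos"],1),"clk",s["clock"],"units",np.round(R.T@(np.array(t)-s["eef_pos"])/50,3),"F",np.round(s["wrist_force"],1),"gap",round(s["finger_gap"],1),"ff",round(s["finger_force"],1))
E
python3 d.py 481 -257 155
python3 -c "
from h import *
for u,v,z in((140,185,130),(90,213,120),(95,279,50)): print(ray('top',u,v,z).round())"
```

```text
clock: 4.55
eef_pos: [245.5, -492.2, 205.4]
eef_rot: [-3.142, 0.0, 1.574]
wrist_force: [0.2, -0.8, 0.7]
finger_gap: 94.1
finger_force: 0.0
rot [-3.1416  0.      1.5741] pos [ 245.5 -492.2  205.4] clk 4.55 units [4.687 4.725 1.009] F [ 0.2 -0.8  0.7] gap 94.1 ff 0.0
[656. 391. 130.]
[595. 505. 120.]
[448. 519.  50.]
```

```bash
python3 -m jog '[[94,[0.2,0.2,0],0],[94,[0.45,0.45,0],0],[94,[0.5,0.5,0.1],0],[94,[0.5,0.5,0.1],0],[94,[0.5,0.5,0.1],0],[94,[0.5,0.5,0.1],0],[94,[0.5,0.5,0.1],0],[94,[0.5,0.5,0.1],0],[94,[0.5,0.5,0.1],0],[94,[0.4,0.4,0.1],0],[94,[0.1,0.15,0.1],0],[94,[0.037,0.025,0.1],0.001],[94,[0,0,0],0]]'; python3 d.py 481 -257 25
```

```text
clock: 5.85
eef_pos: [481.0, -257.5, 154.7]
eef_rot: [-3.14, -0.001, 1.567]
wrist_force: [0.3, -0.5, -0.2]
finger_gap: 94.2
finger_force: 0.0
rot [-3.1404e+00 -6.0000e-04  1.5671e+00] pos [ 481.  -257.5  154.7] clk 5.85 units [0.011 0.    2.594] F [ 0.3 -0.5 -0.2] gap 94.2 ff 0.0
```

```bash
python3 -m jog '[[94,[0,0,0.3],0],[94,[0,0,0.4],0],[94,[0,0,0.4],0],[94,[0,0,0.4],0],[94,[0,0,0.4],0],[94,[0,0,0.4],0],[94,[0,0,0.2],0],[94,[0,0,0.09],0],[58,[0,0,0],0],[58,[0,0,0],0],[58,[0,0,0],0],[58,[0,0,0],0],[50,[0,0,0],0],[50,[0,0,0],0],[50,[0,0,0],0],[50,[0,0,0],0]]' 25; python3 d.py 481 -257 155
```

```text
clock: 7.45
eef_pos: [481.7, -257.6, 26.3]
eef_rot: [3.141, 0.0, 1.569]
wrist_force: [-2.6, 1.2, 6.6]
finger_gap: 58.5
finger_force: 24.9
rot [3.1413e+00 2.0000e-04 1.5687e+00] pos [ 481.7 -257.6   26.3] clk 7.45 units [ 0.012 -0.014 -2.573] F [-2.6  1.2  6.6] gap 58.5 ff 24.9
```

```bash
python3 -m jog '[[50,[0,0,-0.1],0],[50,[0,0,-0.3],0],[50,[0,0,-0.4],0],[50,[0,0,-0.5],0],[50,[0,0,-0.5],0],[50,[0,0,-0.5],0],[50,[0,0,-0.3],0],[50,[0,0,0],0]]'; python3 d.py 450.5 389 155
```

```text
clock: 8.25
eef_pos: [482.3, -257.9, 157.9]
eef_rot: [3.139, 0.002, 1.569]
wrist_force: [-0.2, 0.1, -1.7]
finger_gap: 58.4
finger_force: 24.9
rot [3.1386e+00 1.8000e-03 1.5687e+00] pos [ 482.3 -257.9  157.9] clk 8.25 units [12.937 -0.662  0.059] F [-0.2  0.1 -1.7] gap 58.4 ff 24.9
```

```bash
python3 -m jog '[[50,[0.2,0,0],0],[50,[0.4,0,0],0],[50,[0.6,0,0],0],[50,[0.8,-0.04,0],0],[50,[0.9,-0.04,0],0],[50,[0.9,-0.04,0],0],[50,[0.9,-0.04,0],0],[50,[0.9,-0.04,0],0],[50,[0.9,-0.04,0],0],[50,[0.9,-0.04,0],0],[50,[0.9,-0.04,0],0],[50,[0.9,-0.04,0],0],[50,[0.9,-0.04,0],0],[50,[0.8,-0.04,0],0],[50,[0.8,-0.04,0],0],[50,[0.6,-0.04,0],0],[50,[0.4,-0.04,0],0],[50,[0.2,0,0],0],[50,[0,0,0],0],[50,[0,0,0],0]]'; python3 d.py 450.5 389 100
```

```text
clock: 10.25
eef_pos: [454.8, 386.8, 155.4]
eef_rot: [-3.141, 0.001, 1.568]
wrist_force: [-0.9, -0.4, -1.3]
finger_gap: 58.5
finger_force: 24.9
rot [-3.1408e+00  8.0000e-04  1.5684e+00] pos [454.8 386.8 155.4] clk 10.25 units [ 0.045 -0.086  1.107] F [-0.9 -0.4 -1.3] gap 58.5 ff 24.9
```

```bash
python3 -m jog '[[50,[0.045,-0.086,0.3],0],[50,[0,0,0.6],0],[50,[0,0,0.6],0],[50,[0,0,0.4],0],[50,[0,0,0.1],0],[50,[0,0,0],0]]'; python3 - <<'E'
from h import *
a=save("scene","s1.png");b=save("top","t1.png")
A=cv2.resize(a[270:360,150:250],(400,360),interpolation=cv2.INTER_CUBIC);B=cv2.resize(b[235:325,105:205],(400,360),interpolation=cv2.INTER_CUBIC)
cv2.imwrite("pics/c1.png",np.hstack([A,B])[...,::-1])
E
python3 d.py 450.5 389 32
```

```text
clock: 10.85
eef_pos: [450.8, 389.0, 55.9]
eef_rot: [-3.141, 0.0, 1.568]
wrist_force: [-0.4, -0.4, -1.9]
finger_gap: 59.3
finger_force: 24.9
rot [ 3.1402e+00 -1.0000e-03  1.5681e+00] pos [451.3 389.8  57.3] clk 10.95 units [-0.015 -0.016  0.505] F [-0.2 -0.7 -1.9] gap 58.4 ff 24.9
```

View pics/c1.png

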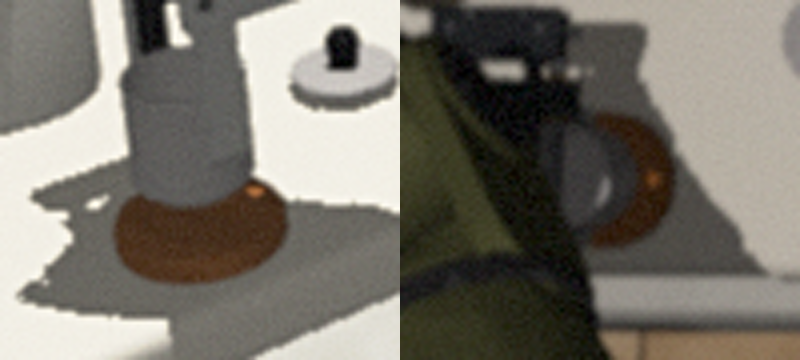

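```bash
python3 - <<'E'
from h import *
for x,y in((453,390),(450,389),(448,389)):
    R=sil("scene",[(30,38),(30,92)],x,y); 
    q=np.vstack(R)
    def edges(v):
        I=np.zeros((480*4,640*4),np.uint8);cv2.fillConvexPoly(I,cv2.convexHull(np.round(q*4).astype(np.int32)),1);w=np.where(I[v*4])[0]/4;return w.min(),w.max()
    print(x,y,[edges(v) for v in(305,312)],"bottom",q[:,1].max(), "crop",(q[:,1].max()-270)*4)
    R=sil("scene",[(42,0),(42,14)],x,y);q=np.vstack(R);print(" stand",q[:,0].min(),q[:,0].max(),q[:,1].max())
    R=sil("top",[(30,92)],x,y);print(" top rim right",R[0][:,0].max(),R[0][:,0].min(),R[0][:,1].min(),R[0][:,1].max())
im=cv2.imread("pics/s1.png")
for v in(305,312): print(v,im[v,176:220].mean(1).astype(int).tolist())
print([im[v,197].astype(int).tolist() for v in range(314,328)])
E
```

```text
453 390 [(np.float64(181.25), np.float64(213.25)), (np.float64(182.0), np.float64(213.5))] bottom 320.46681077095144 crop 201.86724308380576
 stand 177.4726498829926 221.61355000038893 340.95189540670987
 top rim right 156.7152263132157 130.3605142573965 263.695082854132 290.27990040422037
450 389 [(np.float64(182.25), np.float64(214.25)), (np.float64(183.0), np.float64(214.75))] bottom 320.92037489353953 crop 203.68149957415812
 stand 178.64932646860197 222.83305536595947 341.433135163344
 top rim right 157.11450308211204 130.75338373947477 265.0214372802815 291.61799622999035
448 389 [(np.float64(182.5), np.float64(214.75)), (np.float64(183.5), np.float64(215.5))] bottom 321.34657149042346 crop 205.38628596169383
 stand 179.12279591172623 223.35500992566273 341.88458292332365
 top rim right 157.08756076651005 130.72273320776117 265.9043532654581 292.5084514924745
305 [235, 237, 235, 240, 238, 201, 118, 79, 84, 89, 92, 91, 92, 95, 91, 93, 96, 94, 93, 92, 92, 98, 94, 93, 88, 92, 95, 99, 96, 91, 94, 97, 93, 95, 90, 88, 117, 185, 239, 238, 238, 234, 236, 237]
312 [98, 96, 95, 96, 99, 96, 92, 86, 88, 86, 92, 95, 92, 90, 94, 93, 87, 95, 93, 94, 94, 93, 93, 90, 92, 91, 87, 84, 89, 86, 82, 84, 85, 81, 78, 78, 96, 164, 239, 241, 240, 237, 235, 237]
[[89, 92, 95], [92, 94, 98], [89, 93, 96], [85, 87, 89], [86, 91, 92], [90, 93, 96], [92, 94, 93], [60, 65, 78], [38, 48, 67], [22, 42, 65], [27, 45, 68], [30, 44, 67], [31, 44, 70], [35, 51, 76]]
```

The tin edges in the scene view (columns 181.5 to 212.8, bottom row about 320.5) match the prediction for a tin centred over the stand. Lowering it.

```bash
python3 -m jog '[[50,[0,-0.01,0.1],0],[50,[0,0,0.1],0],[50,[0,0,0.1],0],[50,[0,0,0.1],0],[50,[0,0,0.04],0],[50,[0,0,0.03],0],[50,[0,0,0],0],[50,[0,0,0],0]]'; python3 d.py 450.5 389 32
```

```text
clock: 11.75
eef_pos: [450.3, 389.8, 32.5]
eef_rot: [3.141, -0.0, 1.569]
wrist_force: [-0.9, 0.7, -1.2]
finger_gap: 58.3
finger_force: 24.9
rot [ 3.1414e+00 -2.0000e-04  1.5686e+00] pos [450.3 389.8  32.5] clk 11.75 units [-0.016  0.005  0.011] F [-0.9  0.7 -1.2] gap 58.3 ff 24.9
```

```bash
python3 -m jog '[[50,[0,0,0.015],0],[50,[0,0,0],0],[50,[0,0,0],0]]'; python3 d.py 450.5 389 32
```

```text
clock: 12.05
eef_pos: [450.3, 389.9, 32.3]
eef_rot: [3.141, -0.0, 1.569]
wrist_force: [-2.4, -1.0, 6.3]
finger_gap: 58.6
finger_force: 24.9
rot [ 3.1412e+00 -3.0000e-04  1.5686e+00] pos [450.3 389.9  32.3] clk 12.05 units [-0.017  0.004  0.006] F [-2.4 -1.   6.3] gap 58.6 ff 24.9
```

```bash
python3 -m jog '[[64,[0,0,0],0],[64,[0,0,0],0],[94,[0,0,0],0],[94,[0,0,0],0],[94,[0,0,0],0],[94,[0,0,0],0],[94,[0,0,-0.3],0],[94,[0,0,-0.6],0],[94,[0,0,-0.6],0],[94,[0,0,-0.6],0],[94,[0,0,-0.4],0],[94,[0,0,0],0]]'; python3 d.py 432 111.6 150
```

```text
clock: 13.25
eef_pos: [451.1, 390.5, 160.8]
eef_rot: [3.137, -0.004, 1.569]
wrist_force: [-0.4, 0.0, 0.0]
finger_gap: 93.9
finger_force: 0.0
rot [ 3.1369 -0.0036  1.5687] pos [451.1 390.5 160.8] clk 13.25 units [-5.579 -0.371  0.215] F [-0.4  0.   0. ] gap 93.9 ff 0.0
```

```bash
python3 -m jog '[[94,[-0.3,0,0],0],[94,[-0.6,0,0],0],[94,[-0.8,-0.05,0],0],[94,[-0.8,-0.1,0],0],[94,[-0.8,-0.1,0],0],[94,[-0.8,-0.1,0],0],[94,[-0.7,0,0],0],[94,[-0.5,0,0],0],[94,[-0.2,0,0],0],[94,[0,0,0],0]]'; python3 d.py 432 111.6 14
python3 - <<'E'
from h import *
for c in("top","scene"):
  save(c,c+"2.png")
  for n in ("deep_tin","divided_tin"):
    z0=6 if n=="deep_tin" else 0
    print(c,n,locate(c,n,z0))
E
```

```text
clock: 14.25
eef_pos: [432.0, 114.2, 156.5]
eef_rot: [-3.141, 0.0, 1.567]
wrist_force: [0.4, 0.9, 0.5]
finger_gap: 94.0
finger_force: 0.0
rot [-3.1413  0.      1.567 ] pos [432.  114.2 156.5] clk 14.25 units [-0.052  0.     2.85 ] F [0.4 0.9 0.5] gap 94.0 ff 0.0
top deep_tin [([449.2, 390.1], np.float64(0.062), 0.78)]
top divided_tin []
scene deep_tin [([454.2, 389.8], np.float64(0.039), 0.96)]
scene divided_tin [([432.9, 110.9], np.float64(0.059), 0.97)]
```

```bash
python3 -m jog '[[94,[-0.05,-0.03,0.3],0],[94,[0,0,0.5],0],[94,[0,0,0.5],0],[94,[0,0,0.5],0],[94,[0,0,0.5],0],[94,[0,0,0.35],0],[94,[0,0,0.14],0],[94,[0,0,0.06],0],[58,[0,0,0],0],[58,[0,0,0],0],[58,[0,0,0],0],[58,[0,0,0],0],[50,[0,0,0],0],[50,[0,0,0],0],[50,[0,0,0],0]]' 25; python3 d.py 432 111.6 14
```

```text
clock: 16.05
eef_pos: [430.8, 112.3, 14.5]
eef_rot: [3.141, -0.0, 1.569]
wrist_force: [-1.8, -0.3, 5.7]
finger_gap: 59.6
finger_force: 25.0
rot [ 3.1411e+00 -1.0000e-04  1.5686e+00] pos [430.8 112.3  14.5] clk 16.05 units [-0.015  0.025  0.011] F [-1.8 -0.3  5.7] gap 59.6 ff 25.0
```

```bash
python3 -m jog '[[50,[0,0,-0.1],0],[50,[0,0,-0.3],0],[50,[0,0,-0.5],0],[50,[0,0,-0.6],0],[50,[0,0,-0.6],0],[50,[0,0,-0.5],0],[50,[0.2,0,-0.2],0],[50,[0.4,0,0],0],[50,[0.6,0.05,0],0],[50,[0.7,0.1,0],0],[50,[0.7,0.1,0],0],[50,[0.7,0.1,0],0],[50,[0.7,0.05,0],0],[50,[0.7,0,0],0],[50,[0.5,0,0],0],[50,[0.25,0,0],0],[50,[0.1,0,0],0],[50,[0,0,0],0],[50,[0,0,0],0]]'; python3 d.py 450.3 390.6 95
```

```text
clock: 17.95
eef_pos: [451.3, 388.9, 154.1]
eef_rot: [-3.141, 0.0, 1.568]
wrist_force: [0.2, 0.5, -1.0]
finger_gap: 59.1
finger_force: 25.0
rot [-3.1414e+00  3.0000e-04  1.5679e+00] pos [451.3 388.9 154.1] clk 17.95 units [ 0.034 -0.02   1.182] F [ 0.2  0.5 -1. ] gap 59.1 ff 25.0
```

```bash
python3 -m jog '[[50,[0.034,-0.02,0.2],0],[50,[0,0,0.4],0],[50,[0,0,0.3],0],[50,[0,0,0.2],0],[50,[0,0,0.1],0],[50,[0,0,0],0],[50,[0,0,0],0]]'; python3 - <<'E'
from h import *
a=save("scene","s3.png")
A=cv2.resize(a[245:355,145:255],(600,600),interpolation=cv2.INTER_CUBIC);cv2.imwrite("pics/c3.png",A[...,::-1])
E
python3 d.py 450.3 390.6 74.5
```

```text
clock: 18.65
eef_pos: [450.4, 391.6, 94.7]
eef_rot: [3.141, -0.001, 1.569]
wrist_force: [0.0, 0.4, -1.9]
finger_gap: 59.4
finger_force: 25.0
rot [ 3.1407e+00 -7.0000e-04  1.5686e+00] pos [450.5 391.7  94.9] clk 18.7 units [-0.022 -0.003  0.408] F [ 0.7 -0.  -1.5] gap 59.2 ff 25.0
```

View pics/c3.png

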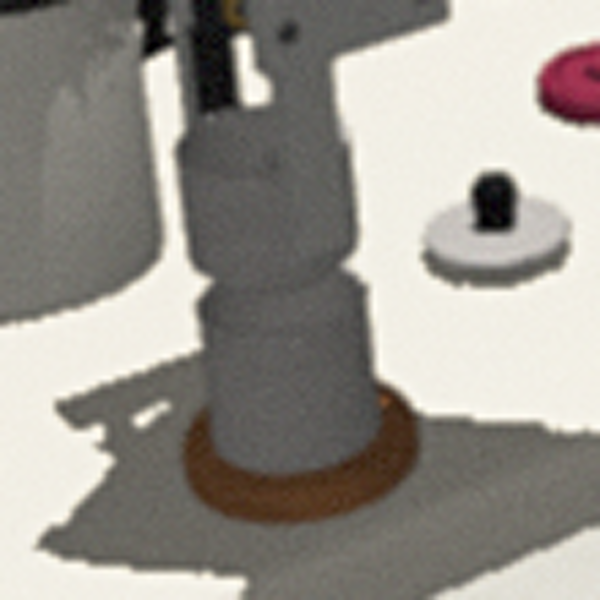

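```bash
cat > e.py <<'E'
from h import *
def edges(im,v,u0=165,u1=230):
    g=im[v-1:v+2,u0:u1].mean((0,2)); t=165; w=np.where(g<t)[0]; 
    # contiguous run containing column nearest 197
    i=197-u0;l=i
    while g[l]<t:l-=1
    r=i
    while g[r]<t:r+=1
    sub=lambda a,b:a+(t-g[a])/(g[b]-g[a])*(b-a)
    return u0+sub(l,l+1),u0+sub(r,r-1)
def pred(x,y,z0,z1,v):
    q=np.vstack(sil("scene",[(30,z0),(30,z1)],x,y));I=np.zeros((480*8,640*8),np.uint8)
    cv2.fillConvexPoly(I,cv2.convexHull(np.round(q*8).astype(np.int32)),1);w=np.where(I[v*8])[0]/8;return w.min(),w.max()
E
python3 - <<'E'
from e import *
im=cv2.imread("pics/s3.png")
for v in(280,284,288,306,310,314): 
    e=edges(im,v); p=pred(450.3+3.9,389.8,88.4,130,v) if v<295 else pred(450.3+3.9,389.8,14,68,v)
    print(v,np.round(e,2),np.round(p,2),"centre diff",round(np.mean(e)-np.mean(p),2))
E
```

```text
280 [177.45 209.74] [177.75 210.38] centre diff -0.46
284 [177.94 210.09] [178.25 210.75] centre diff -0.48
288 [178.55 210.27] [178.75 211.12] centre diff -0.53
306 [181.22 212.67] [181.   213.12] centre diff -0.12
310 [177.65 213.07] [181.62 213.5 ] centre diff -2.2
314 [166.62 214.31] [182.12 213.88] centre diff -7.54
```

```bash
python3 -m jog '[[50,[-0.015,0,0.1],0],[50,[0,0,0.1],0],[50,[0,0,0.1],0],[50,[0,0,0.06],0],[50,[0,0,0.04],0],[50,[0,0,0.015],0],[50,[0,0,0],0],[50,[0,0,0],0]]'; python3 d.py 450.3 390.6 74.5
```

```text
clock: 19.5
eef_pos: [450.2, 390.8, 74.6]
eef_rot: [3.141, -0.0, 1.569]
wrist_force: [-5.8, -3.9, 10.0]
finger_gap: 59.4
finger_force: 25.0
rot [ 3.1413e+00 -3.0000e-04  1.5686e+00] pos [450.2 390.8  74.6] clk 19.5 units [-0.004  0.002  0.001] F [-5.8 -3.9 10. ] gap 59.4 ff 25.0
```

```bash
python3 -m jog '[[64,[0,0,0],0],[64,[0,0,0],0],[94,[0,0,0],0],[94,[0,0,0],0],[94,[0,0,0],0],[94,[0,0,0],0],[94,[0,0,-0.3],0],[94,[0,0,-0.5],0],[94,[0,0,-0.5],0],[94,[0,0,-0.4],0],[94,[0,0,-0.2],0],[94,[0,0,0],0]]'; python3 -m jog '[[94,[-0.3,0,0],0],[94,[-0.6,0.1,0],0],[94,[-0.9,0.2,0],0],[94,[-0.9,0.2,0],0],[94,[-0.9,0.2,0],0],[94,[-0.9,0.2,0],0],[94,[-0.9,0.2,0],0],[94,[-0.9,0.2,0.1],0],[94,[-0.8,0.2,0.1],0],[94,[-0.6,0,0.1],0],[94,[-0.4,0,0.1],0],[94,[-0.1,0,0],0],[94,[0,0,0],0]]';  python3 d.py 525 -19.4 12
python3 - <<'E'
from h import *
for c in("top","scene"):
  save(c,c+"4.png")
  for n,z0 in (("deep_tin",6),("divided_tin",60),("strainer_tin",0)): print(c,n,locate(c,n,z0))
E
```

```text
clock: 20.7
eef_pos: [450.6, 391.0, 170.2]
eef_rot: [3.139, -0.002, 1.569]
wrist_force: [0.3, -0.2, -0.9]
finger_gap: 94.0
finger_force: 0.0
clock: 22.0
eef_pos: [524.0, -19.5, 148.0]
eef_rot: [-3.141, -0.0, 1.568]
wrist_force: [-0.2, 0.6, 0.3]
finger_gap: 94.0
finger_force: 0.0
rot [-3.1406e+00 -2.0000e-04  1.5677e+00] pos [524.  -19.5 148. ] clk 22.0 units [2.000e-03 1.900e-02 2.719e+00] F [-0.2  0.6  0.3] gap 94.0 ff 0.0
top deep_tin [([450.2, 359.4], np.float64(3.626), 0.52)]
top divided_tin [([449.4, 390.1], np.float64(0.073), 0.96)]
top strainer_tin []
scene deep_tin [([453.4, 390.9], np.float64(0.598), 0.85)]
scene divided_tin [([453.3, 389.2], np.float64(0.059), 0.62)]
scene strainer_tin [([529.0, -19.2], np.float64(0.078), 0.79)]
```

```bash
python3 -m jog '[[94,[0,0.02,0.3],0],[94,[0,0,0.5],0],[94,[0,0,0.5],0],[94,[0,0,0.5],0],[94,[0,0,0.4],0],[94,[0,0,0.28],0],[94,[0,0,0.14],0],[94,[0,0,0.06],0],[94,[0,0,0],0]]' 25; python3 d.py 525 -19.4 14
```

```text
clock: 23.3
eef_pos: [525.6, -19.4, 14.8]
eef_rot: [3.141, 0.0, 1.569]
wrist_force: [-0.1, 0.4, 0.1]
finger_gap: 93.9
finger_force: 0.0
rot [3.1411e+00 1.0000e-04 1.5687e+00] pos [525.6 -19.4  14.8] clk 23.3 units [ 0.001 -0.011  0.016] F [-0.1  0.4  0.1] gap 93.9 ff 0.0
```

```bash
python3 -m jog '[[58,[0,0,0],0],[58,[0,0,0],0],[58,[0,0,0],0],[58,[0,0,0],0],[50,[0,0,0],0],[50,[0,0,0],0],[50,[0,0,0],0]]' 25; python3 d.py 525 -19.4 14
```

```text
clock: 24.0
eef_pos: [525.3, -19.4, 14.6]
eef_rot: [3.141, 0.0, 1.569]
wrist_force: [-1.3, -0.6, 3.3]
finger_gap: 59.7
finger_force: 25.0
rot [3.1414 0.     1.5687] pos [525.3 -19.4  14.6] clk 24.0 units [ 0.001 -0.007  0.012] F [-1.3 -0.6  3.3] gap 59.7 ff 25.0
```

```bash
python3 -m jog '[[50,[0,0,-0.1],0],[50,[0,0,-0.3],0],[50,[0,0,-0.5],0],[50,[0,0,-0.7],0],[50,[0,0,-0.7],0],[50,[0,0,-0.6],0],[50,[0,0,-0.4],0],[50,[0.2,0,-0.2],0],[50,[0.4,-0.1,0],0],[50,[0.6,-0.1,0],0],[50,[0.8,-0.2,0],0],[50,[0.9,-0.2,0],0],[50,[0.9,-0.2,0],0],[50,[0.9,-0.2,0],0],[50,[0.9,-0.2,0],0],[50,[0.8,-0.2,0],0],[50,[0.7,-0.1,0],0],[50,[0.6,0,0],0],[50,[0.35,0,0],0],[50,[0.1,0,0],0]]'; python3 -m jog '[[50,[0,0,0],0],[50,[0,0,0],0]]'; python3 d.py 450.3 389.8 137
```

```text
clock: 26.0
eef_pos: [450.0, 389.9, 188.3]
eef_rot: [-3.14, 0.001, 1.571]
wrist_force: [0.0, -0.9, -0.6]
finger_gap: 59.7
finger_force: 25.0
clock: 26.2
eef_pos: [451.1, 387.5, 189.2]
eef_rot: [-3.141, 0.0, 1.568]
wrist_force: [0.8, -0.2, -1.0]
finger_gap: 59.6
finger_force: 25.0
rot [-3.1411e+00  5.0000e-04  1.5682e+00] pos [451.1 387.5 189.2] clk 26.2 units [ 0.046 -0.015  1.043] F [ 0.8 -0.2 -1. ] gap 59.6 ff 25.0
```

```bash
python3 -m jog '[[50,[0.04,-0.015,0.2],0],[50,[0,0,0.3],0],[50,[0,0,0.3],0],[50,[0,0,0.15],0],[50,[0,0,0.09],0],[50,[0,0,0],0],[50,[0,0,0],0]]'; python3 d.py 450.3 389.8 116.6; python3 - <<'E'
from e import *
im=save("scene","s5.png");
for v in(257,260,263,280,284,288): 
    e=edges(im,v); p=pred(454.2,389.8,131,162,v) if v<270 else pred(454.2,389.8,68,110,v)
    print(v,np.round(e,2),np.round(p,2),"centre diff",round(np.mean(e)-np.mean(p),2))
E
```

```text
clock: 26.9
eef_pos: [450.6, 390.3, 138.0]
eef_rot: [3.141, -0.001, 1.568]
wrist_force: [0.1, -0.4, -1.2]
finger_gap: 60.0
finger_force: 25.0
rot [ 3.1410e+00 -5.0000e-04  1.5684e+00] pos [450.6 390.3 138. ] clk 26.9 units [-0.01  -0.007  0.428] F [ 0.1 -0.4 -1.2] gap 60.0 ff 25.0
257 [174.35 207.17] [174.62 207.88] centre diff -0.49
260 [174.81 207.65] [175.   208.25] centre diff -0.39
263 [175.17 207.84] [175.38 208.5 ] centre diff -0.43
280 [178.61 208.85] [178.   210.38] centre diff -0.46
284 [178.49 210.67] [178.25 210.75] centre diff 0.08
288 [178.93 211.01] [178.75 211.25] centre diff -0.03
```

```bash
python3 -m jog '[[50,[-0.01,-0.007,0.1],0],[50,[0,0,0.1],0],[50,[0,0,0.1],0],[50,[0,0,0.07],0],[50,[0,0,0.04],0],[50,[0,0,0.025],0],[50,[0,0,0],0],[50,[0,0,0],0]]'; python3 d.py 450.3 389.8 116.6
```

```text
clock: 27.75
eef_pos: [450.2, 390.0, 116.6]
eef_rot: [3.141, -0.001, 1.569]
wrist_force: [-1.5, -2.4, 6.9]
finger_gap: 60.0
finger_force: 25.0
rot [ 3.1409e+00 -8.0000e-04  1.5687e+00] pos [450.2 390.  116.6] clk 27.75 units [-0.003  0.002 -0.   ] F [-1.5 -2.4  6.9] gap 60.0 ff 25.0
```

```bash
python3 -m jog '[[64,[0,0,0],0],[64,[0,0,0],0],[94,[0,0,0],0],[94,[0,0,0],0],[94,[0,0,0],0],[94,[0,0,0],0],[94,[0,0,-0.3],0],[94,[0,0,-0.5],0],[94,[0,0,-0.5],0],[94,[0,0,-0.4],0],[94,[0,0,-0.1],0],[94,[0,0,0],0]]'; python3 -m jog '[[94,[-0.3,0.2,0],0],[94,[-0.5,0.4,0],0],[94,[-0.6,0.4,0],0],[50,[-0.6,0.4,0],0],[50,[-0.4,0.2,0],0],[50,[-0.25,0.1,0],0],[50,[-0.1,0.05,0],0],[50,[0,0,0],0],[50,[0,0,0],0]]';  python3 d.py 537.3 252.6 16
python3 - <<'E'
from h import *
for c in("top","scene"):
  save(c,c+"6.png")
  for n,z0 in (("strainer_tin",102),("steel_lid",0)): print(c,n,locate(c,n,z0))
E
```

```text
clock: 28.95
eef_pos: [450.2, 389.8, 206.6]
eef_rot: [3.14, -0.001, 1.569]
wrist_force: [-0.7, -0.1, -0.4]
finger_gap: 94.1
finger_force: 0.0
clock: 29.85
eef_pos: [536.8, 252.8, 205.5]
eef_rot: [-3.141, -0.0, 1.569]
wrist_force: [0.2, 0.3, 0.9]
finger_gap: 51.3
finger_force: 0.0
rot [-3.1413e+00 -1.0000e-04  1.5694e+00] pos [536.8 252.8 205.5] clk 29.85 units [-0.004  0.009  3.791] F [0.2 0.3 0.9] gap 51.3 ff 0.0
top strainer_tin []
top steel_lid [([534.4, 253.3], np.float64(0.102), 0.84)]
scene strainer_tin [([454.2, 390.2], np.float64(0.063), 0.55)]
scene steel_lid [([539.3, 253.8], np.float64(0.1), 0.87)]
```

```bash
python3 -m jog '[[50,[0,0.005,0.3],0],[50,[0,0,0.6],0],[50,[0,0,0.7],0],[50,[0,0,0.7],0],[50,[0,0,0.6],0],[50,[0,0,0.4],0],[50,[0,0,0.25],0],[50,[0,0,0.1],0],[50,[0,0,0.04],0],[50,[0,0,0.04],0],[50,[0,0,0],0],[50,[0,0,0],0]]' 25; python3 d.py 537.3 252.8 16.5
```

```text
clock: 31.35
eef_pos: [537.8, 252.1, 19.8]
eef_rot: [3.141, -0.0, 1.569]
wrist_force: [0.3, -1.0, -1.2]
finger_gap: 50.3
finger_force: 0.0
rot [ 3.1407e+00 -4.0000e-04  1.5686e+00] pos [537.8 252.1  19.8] clk 31.35 units [ 0.013 -0.01   0.067] F [ 0.3 -1.  -1.2] gap 50.3 ff 0.0
```

```bash
python3 -m jog '[[50,[0.015,-0.01,0.05],0],[50,[0,0,0],0],[20,[0,0,0],0],[20,[0,0,0],0],[20,[0,0,0],0],[12,[0,0,0],0],[12,[0,0,0],0],[12,[0,0,0],0],[12,[0,0,0],0]]' 25; python3 d.py 537.3 252.8 16.5; python3 - <<'E'
from h import *
a=save("scene","s7.png")
print(locate("scene","steel_lid"))
A=cv2.resize(a[255:315,195:275],(800,600),interpolation=cv2.INTER_CUBIC);cv2.imwrite("pics/c7.png",A[...,::-1])
E
```

```text
clock: 32.25
eef_pos: [537.1, 252.8, 16.7]
eef_rot: [3.141, -0.0, 1.569]
wrist_force: [0.0, -0.9, 0.4]
finger_gap: 18.1
finger_force: 25.0
rot [ 3.1415e+00 -1.0000e-04  1.5686e+00] pos [537.1 252.8  16.7] clk 32.25 units [0.    0.005 0.005] F [ 0.  -0.9  0.4] gap 18.1 ff 25.0
[([539.5, 254.6], np.float64(0.33), 0.66)]
```

View pics/c7.png

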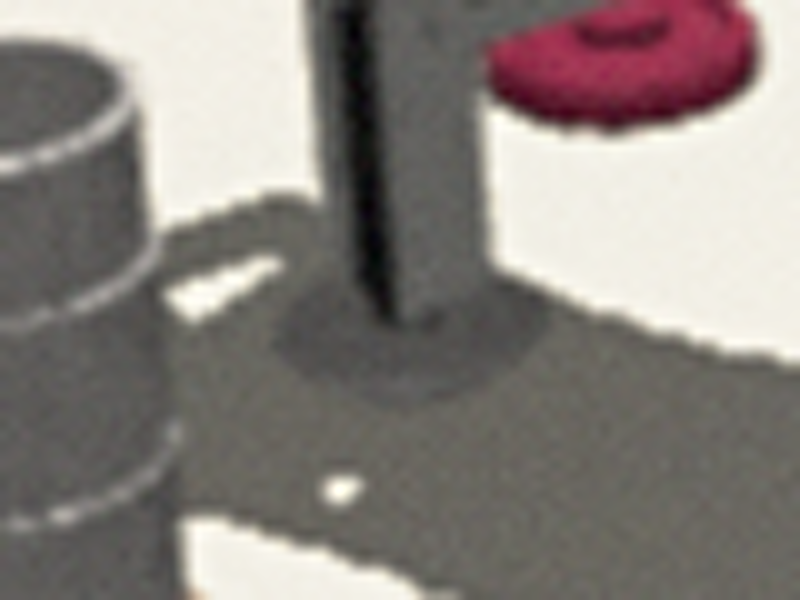

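The view shows the fingers closed on the knob, with the lid flat (plate around crop 410,335). The three tins on the left are stacked straight. Lifting the lid.

```bash
python3 -m jog '[[12,[0,0,-0.1],0],[12,[0,0,-0.2],0],[12,[0,0,-0.4],0],[12,[0,0,-0.6],0],[12,[0,0,-0.7],0],[12,[0,0,-0.7],0],[12,[0,0,-0.6],0],[12,[0,0,-0.4],0],[12,[0,0,-0.2],0],[12,[0,0,0],0],[12,[0,0,0],0]]'; python3 d.py 450.3 389.8 210
```

```text
clock: 33.45
eef_pos: [536.7, 252.6, 210.8]
eef_rot: [-3.14, 0.0, 1.569]
wrist_force: [0.1, -0.6, -1.2]
finger_gap: 17.8
finger_force: 25.0
rot [-3.1404e+00  5.0000e-04  1.5686e+00] pos [536.7 252.6 210.8] clk 33.45 units [ 2.74  -1.734  0.015] F [ 0.1 -0.6 -1.2] gap 17.8 ff 25.0
```

```bash
python3 -m jog '[[12,[0.15,-0.1,0],0],[12,[0.3,-0.2,0],0],[12,[0.4,-0.25,0],0],[12,[0.5,-0.3,0],0],[12,[0.5,-0.3,0],0],[12,[0.4,-0.25,0],0],[12,[0.3,-0.2,0],0],[12,[0.15,-0.12,0],0],[12,[0.04,-0.014,0],0],[12,[0,0,0],0],[12,[0,0,0],0],[12,[0,0,0.2],0],[12,[0,0,0.3],0],[12,[0,0,0.2],0],[12,[0,0,0.1],0],[12,[0,0,0],0],[12,[0,0,0],0],[12,[0,0,0],0]]'; python3 d.py 450.3 389.8 150.7;  python3 - <<'E'
from e import *
a=save("scene","s8.png")
A=cv2.resize(a[215:300,145:245],(700,595),interpolation=cv2.INTER_CUBIC);cv2.imwrite("pics/c8.png",A[...,::-1])
q=np.vstack(sil("scene",[(30.5,179),(30.5,184)],454.2,389.8));print("lid pred u",q[:,0].min(),q[:,0].max(),"v",q[:,1].min(),q[:,1].max())
for v in(248,250,252,270,274): print(v,np.round(edges(a,v,160,225),1), np.round(pred(454.2,389.8,110,142,v),1) if v>260 else "")
E
```

```text
clock: 35.25
eef_pos: [450.8, 390.1, 172.3]
eef_rot: [3.141, -0.001, 1.569]
wrist_force: [-0.4, 0.1, 0.0]
finger_gap: 18.0
finger_force: 25.0
rot [ 3.1408e+00 -6.0000e-04  1.5686e+00] pos [450.8 390.1 172.3] clk 35.25 units [-0.006 -0.01   0.432] F [-0.4  0.1  0. ] gap 18.0 ff 25.0
lid pred u 172.8871505652138 206.88501547028707 v 236.8866316144772 252.93323400198375
248 [159.5 203. ] 
250 [159.6 206.3] 
252 [159.6 206.9] 
270 [176.5 208.9] [176.4 209.2]
274 [176.9 209.3] [176.9 209.8]
```

View pics/c8.png

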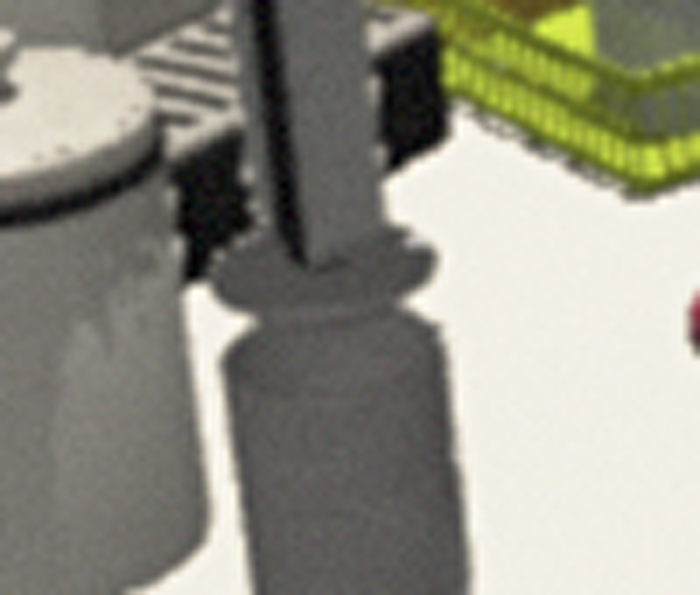

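The lid hangs level over the stack: the plate spans columns 174.6 to 207.6, within 0.5 px of the prediction. Lowering it.

```bash
python3 -m jog '[[12,[-0.006,-0.008,0.1],0],[12,[0,0,0.1],0],[12,[0,0,0.1],0],[12,[0,0,0.07],0],[12,[0,0,0.04],0],[12,[0,0,0.025],0],[12,[0,0,0],0],[12,[0,0,0],0]]'; python3 d.py 450.3 389.8 150.7
```

```text
clock: 36.1
eef_pos: [450.4, 389.8, 150.6]
eef_rot: [3.141, -0.001, 1.569]
wrist_force: [-1.1, -0.9, 5.4]
finger_gap: 18.0
finger_force: 25.0
rot [ 3.1408e+00 -6.0000e-04  1.5687e+00] pos [450.4 389.8 150.6] clk 36.1 units [-0.    -0.002 -0.001] F [-1.1 -0.9  5.4] gap 18.0 ff 25.0
```

```bash
python3 -m jog '[[30,[0,0,0],0],[30,[0,0,0],0],[50,[0,0,0],0],[50,[0,0,0],0],[50,[0,0,0],0],[50,[0,0,0],0],[50,[0,0,-0.2],0],[50,[0,0,-0.4],0],[50,[0,0,-0.5],0],[50,[0,0,-0.4],0],[50,[-0.2,0,-0.2],0],[50,[-0.5,0,0],0],[50,[-0.7,0,0],0],[50,[-0.7,0,0],0],[50,[-0.5,0,0],0],[50,[-0.2,0,0],0],[50,[0,0,0],0],[50,[0,0,0],0],[50,[0,0,0],0]]'; python3 - <<'E'
from e import *
a=save("scene","s9.png")
A=cv2.resize(a[225:345,140:300],(800,600),interpolation=cv2.INTER_CUBIC);cv2.imwrite("pics/c9.png",A[...,::-1])
print("scene lid",locate("scene","steel_lid",134),locate("scene","divided_tin",60))
b=save("top","t9.png");print("top lid",locate("top","steel_lid",134))
for n in("yoghurt_pot","plum_lid","spice_jar"):print(n,locate("top",n))
E
```

```text
clock: 38.0
eef_pos: [449.8, 250.5, 234.8]
eef_rot: [-3.141, 0.0, 1.57]
wrist_force: [-0.3, -0.1, 0.0]
finger_gap: 50.2
finger_force: 0.0
scene lid [([454.5, 388.3], np.float64(0.288), 0.85)] [([454.9, 388.6], np.float64(0.739), 0.9)]
top lid []
yoghurt_pot [([483.1, -128.6], np.float64(0.087), 0.96)]
plum_lid [([626.5, 135.1], np.float64(0.077), 0.88)]
spice_jar [([650.7, 41.8], np.float64(0.109), 0.84)]
```

View pics/c9.png

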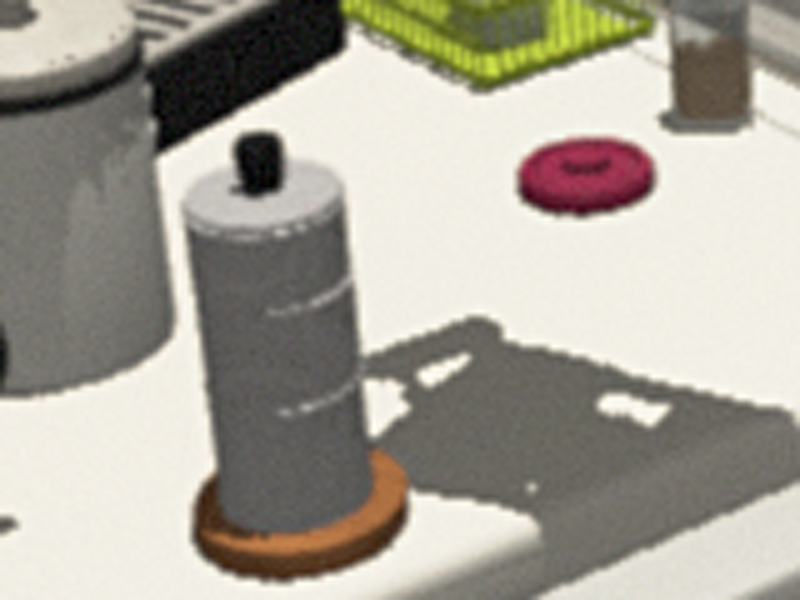

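The picture shows the full stack straight and closed on the stand, with the lid seated (plate around crop 265,200, knob up at 260,160). The plum lid and spice jar are undisturbed, and the gripper is clear of everything. Handing in.

```bash
python3 -c "
from cell import *
print(sign_off())"
```

```text
the job is handed in; nothing more can be done
None
```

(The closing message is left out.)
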